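# Lift the stencil plate off its dowels

### The arm

A 6-joint arm with a two-finger parallel gripper is mounted at the origin on the work surface. World frame = base frame: x ahead of the robot, y to its left, z up, the work surface at z = 0. Lengths are in m, angles in rad, forces in N, time in s.
With the tool pointing down it reaches from about 0.275 to 0.75 m from the base axis. Payload 10.2 kg.
Tool frame: the origin (TCP) lies midway between the tips of the shut fingers; the grasp point (between the pads) lies 19 mm behind it (env.hold_point_z is the distance from the TCP to the grasp point, in m); z points along the fingers, y is the line along which they close (so a half turn about z gives the same grasp; the last joint's range is limited). The gripper opens to 85 mm and grips with 20 to 120 N. Pads are 22 mm wide; open, the fingers measure 114 mm over their backs; the gripper's body (76 mm by 85 mm) begins 54 mm behind the grasp point. The pads swing forward as they close: fully open they stand 13 mm farther back than shut.
Start: joints at [0.887, 0.313, 1.498, -0, 1.331, -0.223], TCP at [0.233, 0.47, 0.231] pointing down, gripper open.
Joint ranges: [-2.94, 2.94], [-0.97, 2.17], [0.19, 2.56], [-1.23, 4.37], [0.02, 3.11], [-2.88, 2.88]. Speed limits (rad/s): [2.39, 2.39, 3.01, 3.14, 3.14, 3.14].

### API

Orientations are given as a unit quaternion [x, y, z, w].
In Python, from bench import env, kinematics, monitor, eyes, job gives the robot as it stands. The module is installed in compiled form; this text tells all that it offers. Calls block until the motion is done:
- env.reach(position, orientation): joint-space move of the TCP to a pose.
- env.movel(position, velocity=0.15, frame=None, guard=None): straight line of the TCP; frame=None keeps the orientation; velocity is the mean speed in m/s. With guard (N) it stops when the force on the tool has changed by that much, and returns True; else False.
- env.set_joints(angles): joint-space move.
- env.release() and env.close_gripper(effort=None): open the fingers fully, or close them until they stop; effort is the grip in N (None keeps the last).
- env.hold(seconds).
- kinematics.ik(position, orientation): joint angles nearest the present ones, or None.
- monitor.sense(): the state.
- eyes.grab_frame(name): name is "side" or "top" or "wrist"; returns a dict with "frame" (384x512x3 uint8, red, green, blue), "mtx" (3x3 intrinsics, pixels), "view" (4x4, takes a point from world to camera coordinates). Camera axes: x right, y down, z forward; pixel columns grow to the right and rows downward; lengths in m; the calibration is good to about 2 mm. A picture is of the moment at which its call begins. There is no depth.
A pose or a line that the arm cannot do raises env.MotionError and nothing moves.
- job.hand_in(): hands the job in; it is judged then, once.
The state is a dict: "clock": time; "joints": joint angles; "qvel": joint speeds; "joint_efforts": joint torques, N m; "position": TCP position; "ee_rot": TCP orientation; "contact_force": force on the tool from outside, world axes, zero at the start; "ft_torque": the same for the moment, N m; "finger_gap": opening from 0.0 (shut) to 1.0 (fully open); "gripper_force": force on a finger pad.
Only numpy, scipy, OpenCV 4.12 (cv2) and the standard library are available. Lean on these libraries where they do the work, as an engineer would, in place of code of your own. Each camera call takes 0.05 s, during which the arm holds its last target. There are 200 camera calls.

### The job

The border of the certificate is done: lift the metal stencil plate off the registration board by its wooden handle, straight up and level so that it does not bind on the two dowels, and carry it level to the round felt mat. Set it down there, without dropping it, so that the whole plate lies flat on the mat, handle up, and let go. Leave the smaller spare plate, which lies on the bench, where it is.

Things in the scene. Friction and masses are not known exactly. Their poses are not given: they have to be found in the camera images.
- stencil: Aluminium stencil plate, 150 x 100 x 6 mm (x, y, z), 0.3 kg, flat on the board, its dowels through two 12 mm holes at x = +60 and -60 mm, y = 0. Origin: centre of the underside, z up. Handle: wooden bar along x over the centre, 70 mm long, 22 mm wide (y), from 24 to 42 mm above the origin, on two short posts, free below; grip it from above across its width.
- board: Registration board fixed to the bench: plywood with a parchment on it, 200 x 160 x 12 mm (x, y, z). Origin: centre of the underside. Two steel dowels, 10 mm diameter, at x = +60 and -60 mm, y = 0, in line with the handle, stand 22 mm above its top: tips 34 mm above the origin. The plate starts centred on it, same yaw, and is free once its underside is above the tips.
- mat: Round grey felt mat, fixed to the bench: 230 mm diameter, 6 mm thick, empty. Origin: centre of the underside. The plate lies wholly on it when the plate's centre is within 25 mm of the mat's centre, whatever its yaw.
- spare: Spare stencil plate, to be left alone: same look but smaller, 100 x 80 x 6 mm, lying flat on the bench without dowels, with a 45 mm long handle whose top is 42 mm above the bench. Origin: centre of the underside.
Not all that is in view belongs to the job. Leave any green look-alike of the stencil alone.

How it is judged:
By the outcome, as a careful person would: the job done as asked, in the order asked, and still so for the second after the job is handed in, with the robot touching nothing.
It also fails if it takes over 48 s, if anything falls off the work surface, if the arm or the gripper's body presses on something with over 40 N, if the wrist force passes 120 N, or if a joint passes its speed limit or range.

## Working session

There is one attempt and no reset: what is moved stays moved. The work goes in short steps, each a Python script; the robot and the scene stay as the last script left them, time stands still between calls to the robot, and variables do not carry over. Pictures are saved under pics/ and viewed, at most 10 in all, crops included, and the job is handed in when it is done.

```bash
mkdir -p pics
python3 - <<'E'
from bench import env,monitor,eyes
import cv2,numpy as np
for n in("top","side"):
    f=eyes.grab_frame(n); cv2.imwrite(f"pics/{n}0.png",f["frame"][:,:,::-1]); np.savez(f"pics/{n}0.npz",**f)
    print(n,np.round(f["mtx"],1).tolist(),np.round(f["view"],3).tolist())
print(monitor.sense()["clock"])
E
```

```text
top [[420.7, 0.0, 252.6], [0.0, 420.7, 191.4], [0.0, 0.0, 1.0]] [[0.03, -1.0, 0.007, 0.031], [-0.992, -0.031, -0.124, 0.469], [0.124, -0.003, -0.992, 1.128], [0.0, 0.0, 0.0, 1.0]]
side [[465.7, 0.0, 254.5], [0.0, 465.7, 194.6], [0.0, 0.0, 1.0]] [[0.939, -0.343, 0.003, -0.433], [-0.205, -0.569, -0.796, 0.18], [0.275, 0.747, -0.605, 1.071], [0.0, 0.0, 0.0, 1.0]]
0.1
```

View pics/top0.png

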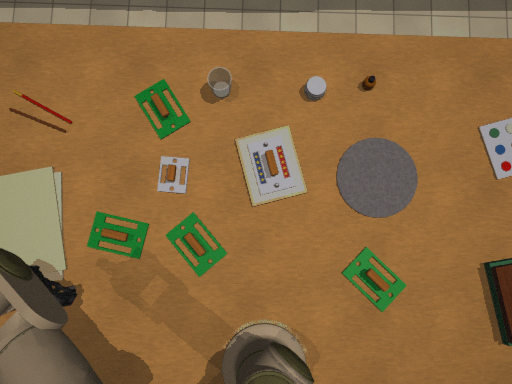

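View pics/side0.png

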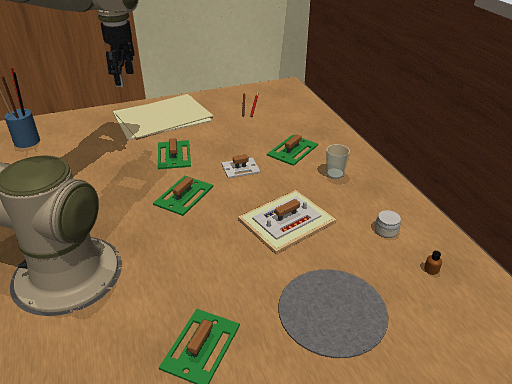

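Top view: the silver plate on the cream board at (271,163), handle (271,162). The smaller silver plate at (173,175) lies on bare bench, so it is the spare. The green look-alikes are at (162,108), (118,235), (197,243) and (374,279), and the round mat is at (377,177). The one on the board with the dowels fits the description. I'll confirm it in a crop and measure.

```bash
cat > h.py <<'E'
import numpy as np,cv2
def ray(f,uv,z):
    K,V=f["mtx"],f["view"];R,t=V[:3,:3],V[:3,3];c=-R.T@t
    uv=np.atleast_2d(np.array(uv,float))
    d=(R.T@np.linalg.inv(K)@np.c_[uv,np.ones(len(uv))].T).T
    return (c+d*((z-c[2])/d[:,2])[:,None])[:,:2]
def brown(im):
    h=cv2.cvtColor(im,cv2.COLOR_RGB2HSV)
    return cv2.inRange(h,(3,140,50),(14,255,200))
def rect(f,mask,z):
    """largest contour -> min-area rectangle on plane z: centre, size, yaw of the long side"""
    c=max(cv2.findContours(mask,cv2.RETR_EXTERNAL,cv2.CHAIN_APPROX_NONE)[0],key=cv2.contourArea)
    p=ray(f,c[:,0,:],z); (x,y),(w,h),a=cv2.minAreaRect((p*1000).astype(np.float32))
    if h>w:w,h,a=h,w,a+90
    return np.array([x,y])/1000,(w,h),(a+90)%180-90
E
python3 - <<'E'
from h import *
f=dict(np.load("pics/top0.npz")); im=f["frame"]
def win(m,x0,y0,x1,y1):
    o=np.zeros_like(m);o[y0:y1,x0:x1]=m[y0:y1,x0:x1];return o
hsv=cv2.cvtColor(im,cv2.COLOR_RGB2HSV)
print("handle px",hsv[162,271],"table",hsv[220,300],"board",hsv[135,262],"mat",hsv[177,377])
print("handle",rect(f,win(brown(im),255,145,275+10,180),.054))
nt=cv2.inRange(hsv,(0,0,90),(179,110,255))
print("board",rect(f,win(nt,228,118,314,212),.012))
print("mat",rect(f,win(cv2.inRange(hsv,(0,0,40),(179,40,200)),330,130,425,225),.006))
c=im[118:212,140:320];cv2.imwrite("pics/crop.png",cv2.resize(c,None,fx=4,fy=4,interpolation=cv2.INTER_CUBIC)[:,:,::-1])
E
```

```text
handle px [ 14 189 140] table [ 16 163 152] board [ 24  25 165] mat [  4  18 101]
handle (array([ 0.54583246, -0.00279116]), (66.80677795410156, 19.586448669433594), 16.39533805847168)
board (array([ 0.54628833, -0.00305164]), (198.0476531982422, 157.46653747558594), 16.409433364868164)
mat (array([ 0.52275244, -0.3040719 ]), (225.21701049804688, 223.58737182617188), 45.84128189086914)
```

View pics/crop.png

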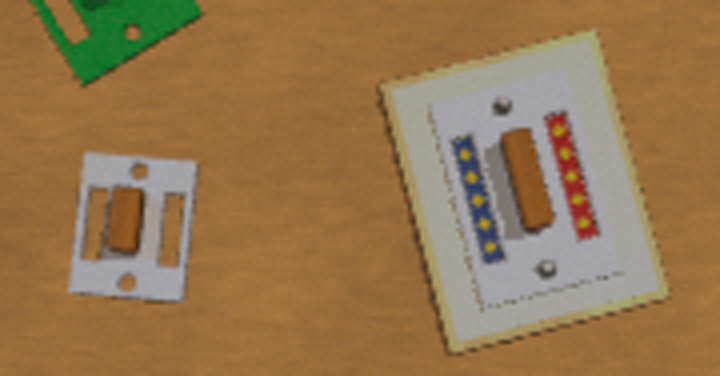

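The crop confirms it: the right-hand plate (big, on the board, with a steel dowel through each hole) is the stencil. The left one, on bare bench with empty holes, is the spare. Next: go above it and look from close by.

Run:
```python
from h import *
from bench import env,monitor,eyes,kinematics
from scipy.spatial.transform import Rotation as R
for a in(16.4,196.4):
    q=(R.from_euler('z',a,degrees=True)*R.from_euler('x',180,degrees=True)).as_quat()
    print(a,[np.round(kinematics.ik(p,q),2) for p in([.546,-.003,.2],[.523,-.304,.1])])
q=(R.from_euler('z',16.4,degrees=True)*R.from_euler('x',180,degrees=True)).as_quat()
env.reach([.546,-.003,.2],q)
f=eyes.grab_frame("wrist");cv2.imwrite("pics/w1.png",f["frame"][:,:,::-1]);np.savez("pics/w1.npz",**f)
s=monitor.sense();print(s["clock"],s["position"],s["joints"])
h=cv2.cvtColor(f["frame"],cv2.COLOR_RGB2HSV)
print(rect(f,cv2.inRange(h,(3,140,50),(15,255,220)),.054))
```

```text
16.4 [array([-0.22,  0.38,  1.48, -0.  ,  1.28,  1.06]), array([-0.72,  0.61,  1.4 , -0.  ,  1.13,  0.56])]
196.4 [array([-0.22,  0.38,  1.48,  0.  ,  1.28, -2.08]), array([-0.72,  0.61,  1.4 ,  0.  ,  1.13, -2.58])]
2.1917 [ 0.54596975 -0.00220942  0.20008568] [-2.18753092e-01  3.83964263e-01  1.48175695e+00  1.04579279e-04
  1.27577304e+00  1.06413509e+00]
(array([ 0.54852203, -0.00342289]), (68.6681137084961, 19.486825942993164), 17.166475296020508)
```

View pics/w1.png

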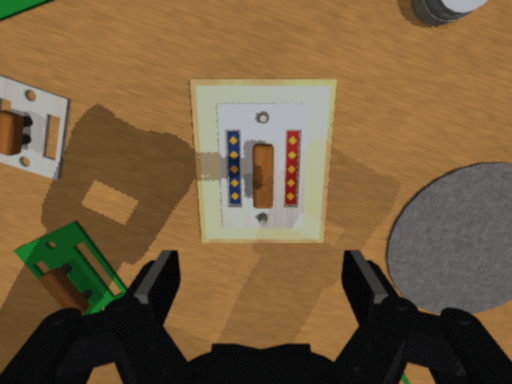

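The wrist view shows the handle at (263,175), between dowels at (263,117) and (263,218). It agrees with the top view within 3 mm. I'll descend, grip and check the lateral force before lifting.

Run:
```python
from h import *
from bench import env,monitor
from scipy.spatial.transform import Rotation as R
q=(R.from_euler('z',16.6,degrees=True)*R.from_euler('x',180,degrees=True)).as_quat()
env.movel([.547,-.0032,.08],.15,frame=q)
print(env.movel([.547,-.0032,.028],.06,guard=8))
def s(t):
    m=monitor.sense();print(t,round(m["clock"],2),*(np.round(m[k],4) for k in("position","contact_force","ft_torque","finger_gap","gripper_force")))
s("down"); env.close_gripper(50); env.hold(.2); s("grip")
```

```text
False
down 4.16 [ 0.5472 -0.0032  0.0283] [1.2627 0.1606 0.39  ] [0.0082 0.006  0.0448] 0.9966 0.0
grip 4.96 [ 0.5472 -0.0033  0.0283] [-0.2564 -0.9114  5.3991] [ 0.0048  0.1348 -0.0404] 0.2482 50.7518
```

Lateral force is small and the gap of about 21 mm matches the handle width. Lift straight up in guarded steps.

Run:
```python
from h import *
from bench import env,monitor,eyes
def s(t):
    m=monitor.sense();print(t,round(m["clock"],2),*(np.round(m[k],4) for k in("position","contact_force","ft_torque","finger_gap")))
    return m
p=monitor.sense()["position"]
for z in(.034,.044,.056,.085):
    g=env.movel([p[0],p[1],z],.03 if z<.06 else .08,guard=15); s((z,g))
    if g: break
else:
    env.movel([p[0],p[1],.12],.12); s("up")
    f=eyes.grab_frame("side");cv2.imwrite("pics/s2.png",cv2.resize(f["frame"][120:300,180:420],None,fx=3,fy=3)[:,:,::-1])
```

```text
(0.034, False) 5.31 [ 0.547  -0.0032  0.0338] [ 1.1421 -0.8286 -3.3672] [-0.1698 -0.0515 -0.0705] 0.2468
(0.044, False) 5.79 [ 0.5472 -0.0032  0.0442] [ 0.1554 -0.1542 -3.2909] [-0.1305 -0.0798  0.0293] 0.2465
(0.056, False) 6.34 [ 0.5472 -0.0033  0.0561] [-0.2082  0.3385 -4.1357] [0.0092 0.0044 0.0563] 0.249
(0.085, False) 6.86 [ 0.5471 -0.0033  0.085 ] [-0.1657 -0.2483 -4.4422] [-0.0278  0.0588  0.0228] 0.2448
up 7.3 [ 0.5469 -0.0032  0.1194] [ 0.3125 -0.1555 -3.6231] [-0.0039 -0.0551  0.0064] 0.2503
```

View pics/s2.png

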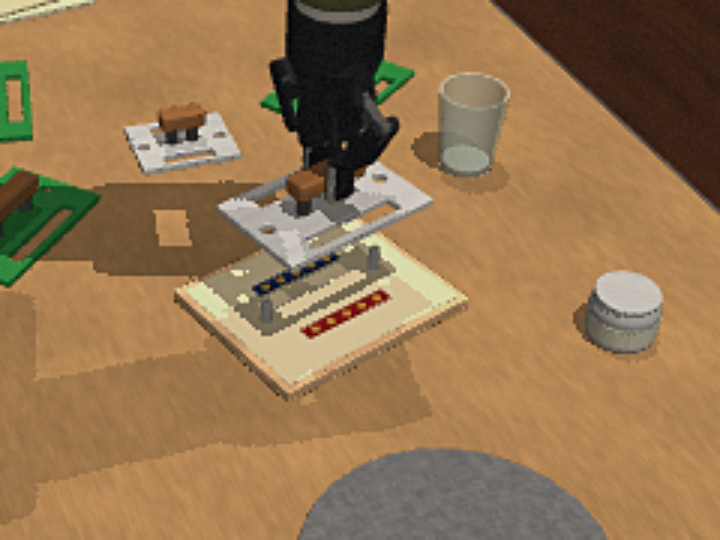

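The plate hangs level at crop (325,210), clear of both dowels (tips at 265,298 and 373,245). I'll carry it level and set it down gently. The expected TCP z on the mat is about 0.022.

Run:
```python
from h import *
from bench import env,monitor,eyes
def s(t):
    m=monitor.sense();print(t,round(m["clock"],2),*(np.round(m[k],4) for k in("position","contact_force","ft_torque","finger_gap")))
    return m
x,y=.5228,-.304
env.movel([x,y,.12],.15); env.movel([x,y,.035],.1); env.hold(.2); s("above")
g=env.movel([x,y,.0205],.015,guard=4); m=s(("touch",g))
if m["position"][2]<.026:
    env.release(); env.hold(.2); s("open")
    env.movel([x,y,.13],.12); env.hold(.3); s("clear")
for n in("top","side"):
    f=eyes.grab_frame(n); np.savez(f"pics/{n}3.npz",**f)
    c=f["frame"][110:250,300:460] if n=="top" else f["frame"][180:384,180:420]
    cv2.imwrite(f"pics/{n}3.png",cv2.resize(c,None,fx=2.5,fy=2.5)[:,:,::-1])
```

```text
above 10.71 [ 0.523  -0.3042  0.0355] [-0.609  -0.0648 -3.4259] [-0.0154  0.0072  0.0447] 0.2483
('touch', True) 11.5 [ 0.5227 -0.3039  0.0223] [0.3516 1.2247 5.0016] [-0.0018  0.0767  0.0427] 0.2422
open 12.34 [ 0.5221 -0.3034  0.0212] [-0.7035 -1.1495 -0.0842] [ 0.0139  0.018  -0.0153] 1.0043
clear 13.7 [ 0.5227 -0.3039  0.1297] [-0.5915 -0.1023  0.0381] [ 0.0411 -0.0132  0.0296] 0.999
```

View pics/side3.png

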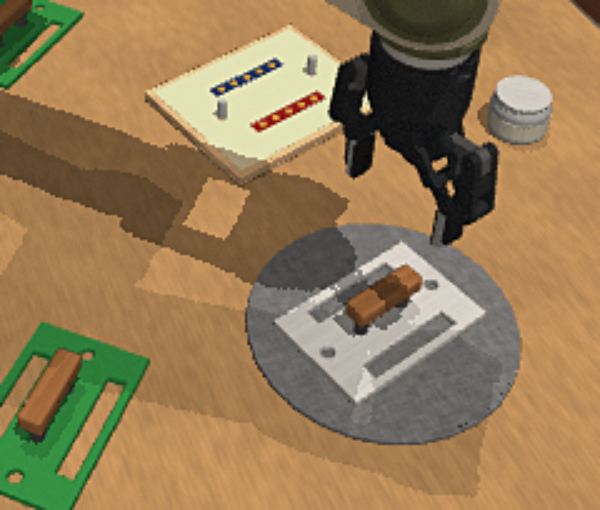

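View pics/top3.png

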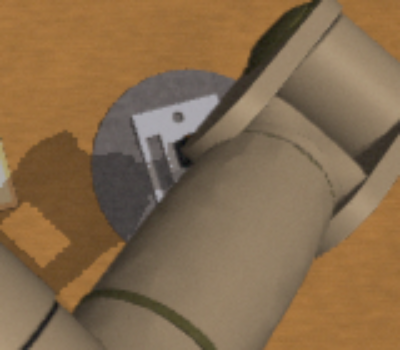

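The side view shows the plate flat and handle up (crop 380,320), centred on the mat (crop 384,333) and inside its edge all round. In the top view the arm hides most of it, but the visible corner is well within the mat. The gripper is clear.

Run:
```python
from bench import job
print(job.hand_in())
```

```text
the job is handed in; nothing more can be done
None
```

The stencil plate is off the dowels and lies flat on the felt mat, handle up and centred within a few millimetres; the gripper is clear, the spare plate was not touched, and the job was handed in at about 14 s on the robot's clock.

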